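Empty the cartoning machine's outlets into the tote

ROBOT

A 6-joint arm with a two-finger parallel gripper is mounted at the origin on the work surface. World frame = base frame: x ahead of the robot, y to its left, z up, the work surface at z = 0. Lengths are in m, angles in rad, forces in N, time in s.
With the tool pointing down it reaches from about 0.325 to 0.9 m from the base axis. Payload 6.1 kg.
Tool frame: the origin (TCP) lies at the very end of the fingers, on their centre line; the grasp point (between the pads) lies pinch_z behind it (pinch_z is the distance from the TCP to the grasp point, in m); z points along the fingers, y is the line along which they close (so a half turn about z gives the same grasp; the last joint's range is limited). The gripper opens to 87 mm and grips with 3 to 60 N. Pads are 19 mm wide; open, the fingers measure 117 mm over their backs; the gripper's body (75 mm by 190 mm) begins 51 mm behind the grasp point.
Start: joints at [-1.415, 0.22, 1.526, -0, 1.395, -0.126], TCP at [0.174, -0.6, 0.183] pointing down, gripper open.
Joint ranges: [-2.98, 2.98], [-0.91, 2.08], [0.09, 2.57], [-1.24, 4.39], [0.2, 2.65], [-2.68, 2.68]. Speed limits (rad/s): [2.57, 2.57, 3.01, 3.14, 3.14, 3.14].

INTERFACE

Orientations are given as a rotation vector (axis times angle).
In Python, from rig import * gives the robot as it stands. Calls block until the motion is done:
- goto(position, orientation): joint-space move of the TCP to a pose.
- move_straight(position, v=0.15, ori=None, f_stop=None): straight line of the TCP; ori=None keeps the orientation; v is the mean speed in m/s. With f_stop (N) it stops when the force on the tool has changed by that much, and returns True; else False.
- move_j(angles): joint-space move.
- move_gripper(opening, grasp_force=None): finger opening in m; grasp_force is the grip in N (None keeps the last); returns when the fingers have stopped.
- dwell(seconds).
- inverse_kinematics(position, orientation): joint angles nearest the present ones, or None.
- state(): the state.
- capture(name): name is "scene" or "top" or "wrist"; returns the picture (384x512x3 uint8, red, green, blue); there is no depth.
- camera_params(name): a dict with "fx", "fy", "cx", "cy" (pixels), "k1" (the pictures are not rectified: a ray, as slopes to the right and down, at radius r is drawn at 1 + k1 r^2 times it, then the intrinsics apply), "R" (3x3) and "t" (3): a world point X has camera coordinates R X + t. Camera axes: x right, y down, z forward; pixel columns grow to the right and rows downward; lengths in m; the calibration is good to about 2 mm. A picture is of the moment at which its call begins: read the wrist's pose just before it. camera_params takes no time and is no camera call; for the wrist camera it gives the pose at the moment of the call.
A pose or a line that the arm cannot do raises IKError and nothing moves.
- close_job(): hands the job in; it is judged then, once.
The state is a dict: "time_s": time; "q": joint angles; "joint_vel": joint speeds; "tau": joint torques, N m; "tool_pos": TCP position; "tool_rot": TCP orientation; "contact_force": force on the tool from outside, world axes, zero at the start; "wrist_torque": the same for the moment, N m; "grip_width": finger opening in m; "gripper_force": force on a finger pad.
Only numpy, scipy, OpenCV 4.12 (cv2) and the standard library are available. Lean on these libraries where they do the work, as an engineer would, in place of code of your own. Each camera call takes 0.05 s, during which the arm holds its last target. There are 200 camera calls.

TASK

Collect the three finished long cartons in the grey tote: lift the two long ones out of the machine's sloping catch tray and set them down in the tote without dropping them, and raise the hinged flip tray by its grip tab until the carton on it slides into the tote, then lower that tray gently all the way down again. Leave the short sample carton in the catch tray and do not disturb the bottle, glass, brushes and tin round about.

Things in the scene. Friction and masses are not known exactly. Their poses are not given: they have to be found in the camera images.
- carton_a_c (a point): long white paper carton, rigid, 90 x 50 x 56 mm, one of two lying crosswise in the sloping catch tray (long side along the lip). Its point is the carton's centre; the carton's own x axis is its 50 mm width, y its 90 mm length, z its 56 mm height (up out of the surface it lies on). 80 to 170 g.
- carton_b_c (a point): long white paper carton, rigid, 90 x 50 x 56 mm, one of two lying crosswise in the sloping catch tray (long side along the lip). Its point is the carton's centre; the carton's own x axis is its 50 mm width, y its 90 mm length, z its 56 mm height (up out of the surface it lies on). 80 to 170 g.
- carton_c_c (a point): long white paper carton, rigid, 90 x 50 x 56 mm, lying on the level flip tray, roughly crosswise. Its point is the carton's centre; the carton's own x axis is its 50 mm width, y its 90 mm length, z its 56 mm height (up out of the surface it lies on). 80 to 170 g.
- sample_c (a point): short white paper carton, 60 long x 50 x 56 mm, among the long ones in the catch tray; it stays there. Its point is its centre, axes as for the long cartons.
- lip (a point): middle of the catch tray's lower edge, on its floor at the inside of the lip, 45 mm above the table. x points level into the machine (uphill), y along the lip, z up. Fixed. The steel floor rises at 35 degrees along +x for 106 mm, 324 mm wide between 32 mm side walls; the lip is 4 mm thick and 12 mm high, square to the floor, with nothing below or in front of it.
- front (a point): middle of the top front edge of the machine's guard ledge, 60 mm along +x from the lip, 240 mm above the table; axes as the lip. The ledge is 35 mm high; below it the upright front is 77 mm from the lip, down to 150 mm over the table, both 360 mm wide. No room for a gripper straight down across a carton: come in square to the slope. Cartons lie on the lip, tilted 35 degrees, in three places 105 mm apart, in any order.
- tote_in (a point): centre of the tote's inner floor, 5 mm above the table. Fixed grey plastic tote, inside 180 mm along its x and 240 mm along its y; walls 5 mm thick, 75 mm high above the table, but on the +x side a plate goes up to 95 mm, under the flip tray's hinge edge. x points away from the robot towards the flip tray, z up.
- flip (a joint): angle of the flip tray: 0 is level, down on its stop; it grows as the free (+x) edge is raised, up to 1.2 rad. It weighs 0.3 kg, its hinge is almost free, and it falls if let go. The carton slides off it between about 0.4 and 0.9 rad.
- flip_hinge (a point): middle of the flip tray's hinge axis, 100 mm above the table, 100 mm along +x from the tote centre; axes as the tote: the hinge axis is along y. The tray is an aluminium sheet pan from this edge (open, at floor level) to 105 mm along +x, 156 mm wide inside, with 28 mm side and end walls.
- flip_grip (a point): centre of the flip tray's grip tab, moving with the tray: a black upright tab behind the end wall, 14 mm thick along y, 30 mm high, 41 mm long along x (from the end wall outwards). With the tray level it is 130 mm along x and 15 mm above the hinge axis. Pinch it from above with the jaws closing along y.
- bottle: amber bottle, 60 mm diameter, 160 mm tall, standing between the machine and the flip tray; leave alone. Origin under its centre.
- glass: drinking glass, 68 mm diameter, 90 mm tall, standing near the robot; leave alone. Origin under its centre.
- brush_jar: white jar of brushes, 72 mm diameter, 175 mm tall with the brushes, on the tote's left (+y); leave alone. Origin under its centre.
- brush: brush 190 mm long, 20 mm high, lying near the robot on the right; leave alone. Origin under its middle.
- tin: tin, 76 mm diameter, 100 mm tall, standing on the right of the machine's catch tray; leave alone. Origin under its centre.
Not all that is in view belongs to the job. Leave any pink look-alike of the part that bears carton_a_c alone.

How it is judged:
On the way, in this order (a step that is already met when the one before it is completed fails the run):
1. the flip tray is raised and its carton has slid into the tote (x of carton_c_c in the frame of tote_in between -0.09 and 0.09 m and y of carton_c_c in the frame of tote_in between -0.12 and 0.12 m and z of carton_c_c in the frame of tote_in between 0 and 0.11 m and value of joint flip above 0.3 rad), for 0.1 s.
2. the flip tray is lowered level again (value of joint flip below 0.06 rad), for 0.2 s.
At the end, for the whole second after the job is handed in: All three long cartons are at rest in the tote, lying in any way (centres within its inner walls and less than 110 mm above its floor); the flip tray is down (below 0.06 rad); the short sample carton is within 25 mm of where it began (x of carton_a_c in the frame of tote_in between -0.09 and 0.09 m and y of carton_a_c in the frame of tote_in between -0.12 and 0.12 m and z of carton_a_c in the frame of tote_in between 0 and 0.11 m and x of carton_b_c in the frame of tote_in between -0.09 and 0.09 m and y of carton_b_c in the frame of tote_in between -0.12 and 0.12 m and z of carton_b_c in the frame of tote_in between 0 and 0.11 m and x of carton_c_c in the frame of tote_in between -0.09 and 0.09 m and y of carton_c_c in the frame of tote_in between -0.12 and 0.12 m and z of carton_c_c in the frame of tote_in between 0 and 0.11 m and linear speed of each of carton_a, carton_b, carton_c below 0.03 m/s and value of joint flip below 0.06 rad and distance of sample_c from where it was at the start of the episode below 0.025 m); the robot touches nothing.
It fails at once if the bottle, glass, brush jar, brush or tin is displaced by more than 40 mm (distance of any of bottle, glass, brush_jar, brush, tin from where it was at the start of the episode above 0.04 m).
It fails at once if the short sample carton is displaced by more than 25 mm (distance of sample_c from where it was at the start of the episode above 0.025 m).
It fails at once if the flip tray falls instead of being lowered (faster than 2 rad/s downwards) (velocity of joint flip below -2 rad/s).
It fails at once if a catch-tray carton is dropped or thrown (faster than 1.1 m/s while not held) ((linear speed of carton_a above 1.1 m/s and contact force between carton_a and the fingers below 0.1 N) or (linear speed of carton_b above 1.1 m/s and contact force between carton_b and the fingers below 0.1 N)).
It also fails if it takes over 72 s, if anything falls off the work surface, if the arm or the gripper's body presses on something with over 40 N, if the wrist force passes 120 N, or if a joint passes its speed limit or range.

## Working session

There is one attempt and no reset: what is moved stays moved. The work goes in short steps, each a Python script; the robot and the scene stay as the last script left them, time stands still between calls to the robot, and variables do not carry over. Pictures are saved under pics/ and viewed, at most 10 in all, crops included, and the job is handed in when it is done.

```bash
ls; mkdir -p pics; python3 - <<'E'
from rig import *
import cv2
for n in("scene","top"):
    cv2.imwrite(f"pics/{n}0.png",capture(n)[:,:,::-1]); print(n,camera_params(n))
s=state();print(s)
try: print(pinch_z)
except Exception as e: print(e)
E
```

```text
pics
scene {'fx': 377.2880510291315, 'fy': 377.2880510291315, 'cx': 254.73384663133683, 'cy': 194.37036202898938, 'k1': -0.11077178992661091, 'R': array([[-0.87473642,  0.48447125, -0.01112706],
       [ 0.26784754,  0.46422154, -0.84424881],
       [-0.40384885, -0.74147553, -0.53583592]]), 't': array([0.43122617, 0.04597993, 1.4051746 ])}
top {'fx': 389.0028869497666, 'fy': 389.0028869497666, 'cx': 257.31026499763726, 'cy': 194.94970562585902, 'k1': 0.0186366761593222, 'R': array([[ 2.88837865e-02, -9.99579505e-01,  2.55717409e-03],
       [-9.93828045e-01, -2.89915203e-02, -1.07076186e-01],
       [ 1.07105298e-01,  5.51374376e-04, -9.94247530e-01]]), 't': array([-0.0538557 ,  0.49934269,  1.4460955 ])}
{'time_s': 0.1, 'q': array([-1.41513351e+00,  2.21163372e-01,  1.52748810e+00, -8.25364901e-07,
        1.39466173e+00, -1.26085989e-01]), 'joint_vel': array([ 0.00093065, -0.00219257, -0.00238352, -0.00101152, -0.00030123,
        0.00143266]), 'tau': array([ 7.34393393e-05, -4.95946491e+01, -3.88519907e+01,  7.01913633e-02,
        5.15636976e-02, -5.39128166e-05]), 'tool_pos': array([ 0.17368148, -0.59974742,  0.18194126]), 'tool_rot': array([-3.10876744e+00, -4.40866265e-01,  4.12197298e-05]), 'contact_force': array([-0.03720987, -0.3026218 ,  0.08777318]), 'wrist_torque': array([ 0.05220127, -0.00850441, -0.00591642]), 'gripper_force': 0.0, 'grip_width': 0.08711640678357155}
0.0187
```

View pics/scene0.png

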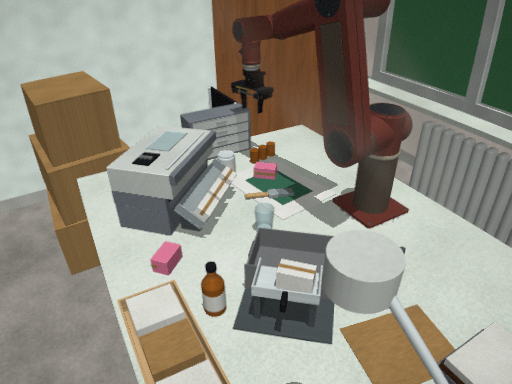

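View pics/top0.png

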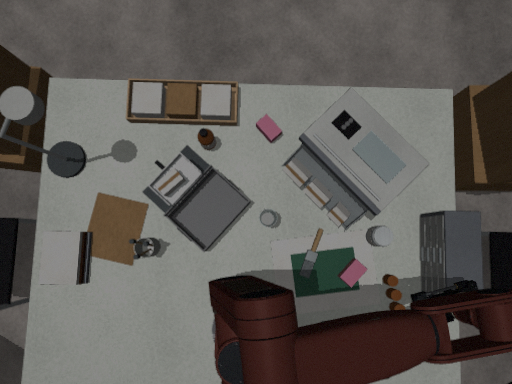

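Top view: the tote is near (208,207), the flip tray (176,182), its grip tab (159,164), and the catch tray's cartons run from (297,172) to (338,214). The bottle is at (206,137), the glass (268,218), the jar (147,247), the brush (313,252) and the tin (380,236). I'll enlarge the two work areas.

```bash
python3 - <<'E'
import cv2,numpy as np
im=cv2.imread("pics/top0.png")
a=im[135:260,140:255];b=im[135:240,270:385]
a=cv2.resize(a,None,fx=6.5,fy=4.8,interpolation=3) if 0 else cv2.resize(a,(552,600),interpolation=2)
cv2.imwrite("pics/a.png",a) # scale 4.8, off 140,135
cv2.imwrite("pics/b.png",cv2.resize(b,(575,525),interpolation=2)) # scale 5, off 270,135
E
```

```text
(no output)
```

View pics/a.png

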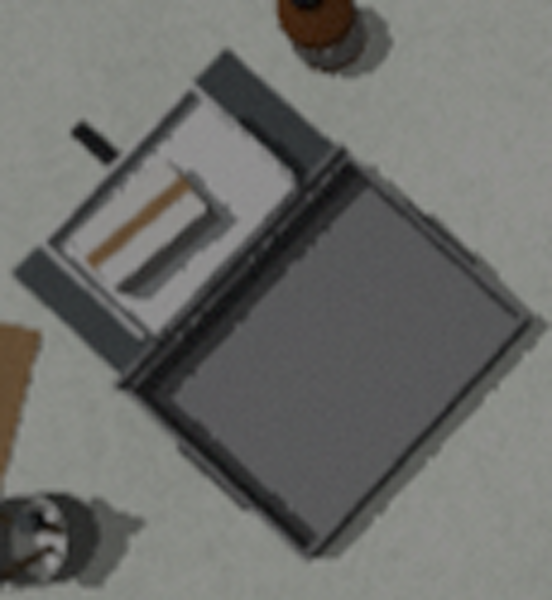

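View pics/b.png

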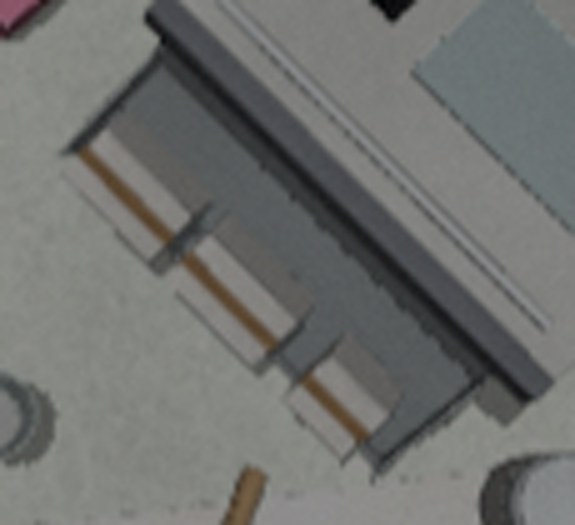

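Enlarged, the tote's corners, the tab and the catch tray walls are clear. The left and middle cartons in the catch tray are long and the right one is the short sample. Next I'll cast rays.

```bash
cat > h.py <<'E'
import numpy as np, cv2
from rig import *
from scipy.spatial.transform import Rotation as Ro
def ray(p,uv,z):
    K=np.array([[p["fx"],0,p["cx"]],[0,p["fy"],p["cy"]],[0,0,1]])
    a=cv2.undistortPoints(np.array([[uv]],float),K,np.array([p["k1"],0,0,0,0]))[0,0]
    R=p["R"];c=-R.T@p["t"];d=R.T@np.array([a[0],a[1],1]); return c+d*(z-c[2])/d[2]
def pix(p,X):
    a=p["R"]@X+p["t"];x=a[:2]/a[2];x=x*(1+p["k1"]*(x@x));return np.array([p["fx"]*x[0]+p["cx"],p["fy"]*x[1]+p["cy"]])
E
python3 - <<'E'
from h import *
np.set_printoptions(precision=4,suppress=True)
p=camera_params("top")
A=lambda u,v,z:ray(p,(140-.5+(u+.5)/4.8,135-.5+(v+.5)/4.8),z)
B=lambda u,v,z:ray(p,(270-.5+(u+.5)/5,135-.5+(v+.5)/5),z)
c=[A(343,150,.095),A(122,384,.095),A(540,318,.075),A(312,555,.075)]
print("tote",np.array(c));
yd=c[1]-c[0]+c[3]-c[2]; th=np.arctan2(yd[1],yd[0])-np.pi/2
print("yaw",th,np.linalg.norm(c[1]-c[0]),np.linalg.norm(c[3]-c[2]),"mean",np.mean(c,0))
d1=(c[0]+c[1])/2-(c[2]+c[3])/2; print("xlen",np.linalg.norm(d1[:2]),np.arctan2(d1[1],d1[0]))
t=A(95,143,.13);print("tab",t,"tote from tab",t[:2]-.230*np.array([np.cos(th),np.sin(th)]))
w=[B(70,150,.071),B(375,472,.071)];print("walls",w,np.linalg.norm(w[0]-w[1]))
f=[B(148,15,.24),B(525,398,.24)];print("ledge",f,np.linalg.norm(f[0]-f[1]))
for q in (w,f):
  d=q[0]-q[1];print(np.arctan2(d[1],d[0])-np.pi/2,(q[0]+q[1])/2)
# tape = centre line of top face
for n,a,b in(("A",(85,150),(180,240)),("B",(190,255),(280,345)),("S",(303,375),(367,440))):
  a,b=B(*a,.105),B(*b,.105);print(n,(a+b)/2,np.linalg.norm(a-b))
for n,u,v,z in(("bottle",206,136,.16),("jar",148,247,.1),("glass",267,217,.09),("tin",380,235,.1)):print(n,ray(p,(u,v),z))
E
```

```text
tote [[ 0.5948  0.1318  0.095 ]
 [ 0.4129  0.2893  0.095 ]
 [ 0.4733 -0.021   0.075 ]
 [ 0.2897  0.1447  0.075 ]]
yaw 0.8469319003384719 0.24062313967520632 0.24722465411849326 mean [0.4427 0.1362 0.085 ]
xlen 0.19258206076190648 0.8822392674121718
tab [0.5883 0.3105 0.13  ] tote from tab [0.436  0.1382]
walls [array([ 0.6118, -0.1334,  0.071 ]), array([ 0.3807, -0.3602,  0.071 ])] 0.32379262828914246
ledge [array([ 0.6712, -0.1716,  0.24  ]), array([ 0.4265, -0.4182,  0.24  ])] 0.34744622260927327
-0.794672016337464 [ 0.4962 -0.2468  0.071 ]
-0.7815702329596419 [ 0.5489 -0.2949  0.24  ]
A [ 0.5738 -0.1769  0.105 ] 0.09438544918362883
B [ 0.4998 -0.2517  0.105 ] 0.09074360697459968
S [ 0.4248 -0.3239  0.105 ] 0.06422185124434025
bottle [0.6883 0.1459 0.16  ]
jar [0.2964 0.3418 0.1   ]
glass [ 0.4151 -0.0766  0.09  ]
tin [ 0.3624 -0.4793  0.1   ]
```

```bash
cat >> h.py <<'E'
def frame(yaw): return Ro.from_euler('z',yaw).as_matrix()
TY=0.862; MY=-0.788
TF=frame(TY); MF=frame(MY)
def tool(z,y):  # rotvec with approach z, closing axis y
    z=np.array(z,float);y=np.array(y,float);return Ro.from_matrix(np.array([np.cross(y,z),y,z]).T).as_rotvec()
def tilt(F,a,s=1,ax=1):
    """tool pointing down tilted by a towards F's +x; ax = F axis along which jaws close (in the tilted frame)"""
    M=F@Ro.from_euler('y',-a).as_matrix(); return tool(-M[:,2],s*M[:,ax])
E
python3 - <<'E'
from h import *
np.set_printoptions(precision=3,suppress=True)
tab=np.array([.587,.310,.115]);H=tab-TF@[.130,0,.015]
print("hinge",H)
for s in(1,-1):
  print("flip",s)
  for a in(0,.3,.6,.9,1.0):
    M=TF@Ro.from_euler('y',-a).as_matrix(); pos=H+M@[.138,0,.018-pinch_z]
    print(a,pos,inverse_kinematics(pos,tilt(TF,a,s)))
  print("slope",s)
  for c in([.5738,-.1769,.105],[.4998,-.2517,.105]):
    M=MF@Ro.from_euler('y',-np.radians(35)).as_matrix()
    for h in(-.041,.06,.12): print(inverse_kinematics(np.array(c)+M@[0,0,h],tilt(MF,np.radians(35),s,0)))
  for ax in(0,1): print("tote",ax,inverse_kinematics(H-TF@[.14,0,.08],tilt(TF,0,s,ax)))
E
```

```text
hinge [0.502 0.211 0.1  ]
flip 1
0 [0.592 0.316 0.099] [ 0.373  0.394  1.472 -0.     1.275 -2.06 ]
0.3 [0.588 0.312 0.14 ] [ 0.273  0.122  1.754  0.194  1.023 -2.241]
0.6 [0.577 0.298 0.177] [ 0.125 -0.126  2.026  0.531  0.847 -2.584]
0.9 [0.559 0.277 0.208] None
1.0 [0.551 0.268 0.216] None
slope 1
[-0.268 -0.009  2.146 -0.592  0.536  0.962]
[-0.193 -0.264  2.193 -0.492  0.749  0.88 ]
[-0.139 -0.395  2.194 -0.462  0.889  0.86 ]
[-0.512 -0.165  2.289 -0.368  0.451  0.562]
[-0.462 -0.479  2.344 -0.286  0.711  0.489]
[-0.423 -0.64   2.344 -0.269  0.876  0.478]
tote 0 [ 0.064 -0.075  2.17   0.     1.047 -0.798]
tote 1 [ 0.064 -0.075  2.17  -0.     1.047 -2.369]
flip -1
0 [0.592 0.316 0.099] [ 0.373  0.394  1.472 -0.     1.275  1.082]
0.3 [0.588 0.312 0.14 ] [0.273 0.122 1.754 0.194 1.023 0.901]
0.6 [0.577 0.298 0.177] [ 0.125 -0.126  2.026  0.531  0.847  0.557]
0.9 [0.559 0.277 0.208] [-0.08  -0.316  2.278  1.008  0.847  0.053]
1.0 [0.551 0.268 0.216] [-0.161 -0.355  2.353  1.163  0.898 -0.119]
slope -1
[-0.268 -0.009  2.146 -0.592  0.536 -2.179]
[-0.193 -0.264  2.193 -0.492  0.749 -2.262]
[-0.139 -0.395  2.194 -0.462  0.889 -2.282]
[-0.512 -0.165  2.289 -0.368  0.451 -2.58 ]
[-0.462 -0.479  2.344 -0.286  0.711 -2.652]
[-0.423 -0.64   2.344 -0.269  0.876 -2.664]
tote 0 [ 0.064 -0.075  2.17   0.     1.047  2.343]
tote 1 [ 0.064 -0.075  2.17  -0.     1.047  0.773]
```

```bash
python3 - <<'E'
from h import *
np.set_printoptions(precision=3,suppress=True)
s=state();move_straight(s["tool_pos"]+[0,0,.25],v=.4)
o=tilt(TF,0,-1)
goto([.592,.316,.40],o); move_straight([.592,.316,.25],v=.3)
cp=camera_params("wrist");im=capture("wrist");cv2.imwrite("pics/w1.png",im[:,:,::-1])
tab=np.array([.587,.310,.130]);print(cp,pix(cp,tab),state()["time_s"],state()["tool_pos"])
import pickle;pickle.dump(cp,open("w1.pkl","wb"))
E
```

```text
{'fx': 271.3611777890352, 'fy': 271.3611777890352, 'cx': 252.57214775814288, 'cy': 189.4739927681736, 'k1': -0.023356840122061157, 'R': array([[ 0.759, -0.651,  0.001],
       [-0.626, -0.73 ,  0.275],
       [-0.178, -0.209, -0.962]]), 't': array([-0.246,  0.549,  0.628])} [251.075 182.267] 5.0833 [0.594 0.316 0.253]
```

View pics/w1.png

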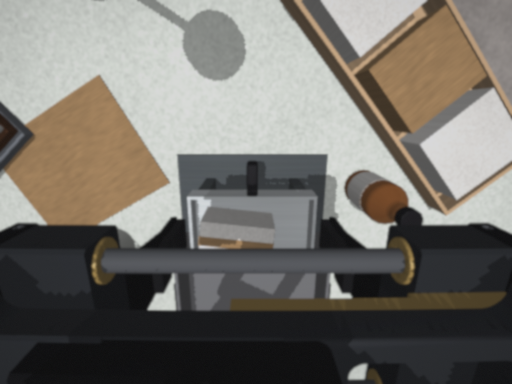

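The wrist view shows the tab's top as a dark strip from (252,162) to (252,193). The tray's end wall is level in the picture at about row 192, so the yaw is right.

```bash
python3 - <<'E'
from h import *
import pickle
cp=pickle.load(open("w1.pkl","rb"));np.set_printoptions(precision=4,suppress=True)
im=cv2.imread("pics/w1.png").max(2)
r=im[155:200,225:280]; m=(r<50).astype(np.uint8)
n,l,st,c=cv2.connectedComponentsWithStats(m)
for i in range(1,n):
  if st[i,4]>60: print(st[i],c[i]+[225,155])
for z,uv in((.13,(252,162)),(.13,(252,193)),(.128,(187,192)),(.128,(317,192))):
  X=ray(cp,uv,z);print(X, TF.T@(X-[.502,.211,.1]))
E
```

```text
[ 21   6  12  34 362] [251.8895 177.6105]
[0.6043 0.3284 0.13  ] [ 0.1557 -0.0012  0.03  ]
[0.5789 0.2988 0.13  ] [ 0.1167 -0.0012  0.03  ]
[0.5176 0.3523 0.128 ] [0.1174 0.0802 0.028 ]
[0.6411 0.2463 0.128 ] [ 0.1174 -0.0826  0.028 ]
```

```bash
cat >> h.py <<'E'
H=np.array([.5065,.2144,.100])
def flip_pose(a,up=0):
    M=TF@Ro.from_euler('y',-a).as_matrix(); return H+M@[.138,0,.018-pinch_z+up], tilt(TF,a,-1)
E
python3 - <<'E'
from h import *
np.set_printoptions(precision=3,suppress=True)
f0=state()["contact_force"]
p,o=flip_pose(0,.08);move_straight(p,v=.2,ori=o)
p,o=flip_pose(0);print(move_straight(p,v=.08,f_stop=10))
print(move_gripper(.0,grasp_force=35));s=state();print(s["grip_width"],s["gripper_force"],s["contact_force"]-f0,s["tool_pos"]-p)
for a in np.arange(.15,.76,.15):
    p,o=flip_pose(a);move_straight(p,v=.06,ori=o)
    s=state();print(a,s["contact_force"]-f0,s["grip_width"],s["time_s"])
    if abs(s["contact_force"]).max()>40: break
for n in("top","wrist","scene"):cv2.imwrite(f"pics/f1{n}.png",capture(n)[:,:,::-1])
a=cv2.imread("pics/f1top.png")[120:260,130:270];b=cv2.imread("pics/f1scene.png")[200:384,200:440]
c=np.zeros((600,800,3),np.uint8);c[:300,:300]=cv2.resize(a,(300,300));c[:300,300:691]=cv2.resize(b,(391,300));c[300:,:400]=cv2.resize(cv2.imread("pics/f1wrist.png"),(400,300));cv2.imwrite("pics/f1.png",c)
E
```

```text
False
False
0.0005135956040259787 0.0 [ 0.49  -0.209  0.013] [ 0. -0. -0.]
0.15 [-0.4   -0.08  -0.322] 0.0006117907671341545 8.7583
0.3 [ 0.897 -0.347 -1.033] 0.00016285691610913252 9.25
0.44999999999999996 [ 0.085  0.128 -0.96 ] 0.0005564593961741133 9.7417
0.6 [-0.446 -0.49  -0.236] 0.00010344349498257819 10.2333
0.75 [ 0.38   0.39  -0.079] 0.0005439988235535102 10.725
```

View pics/f1.png

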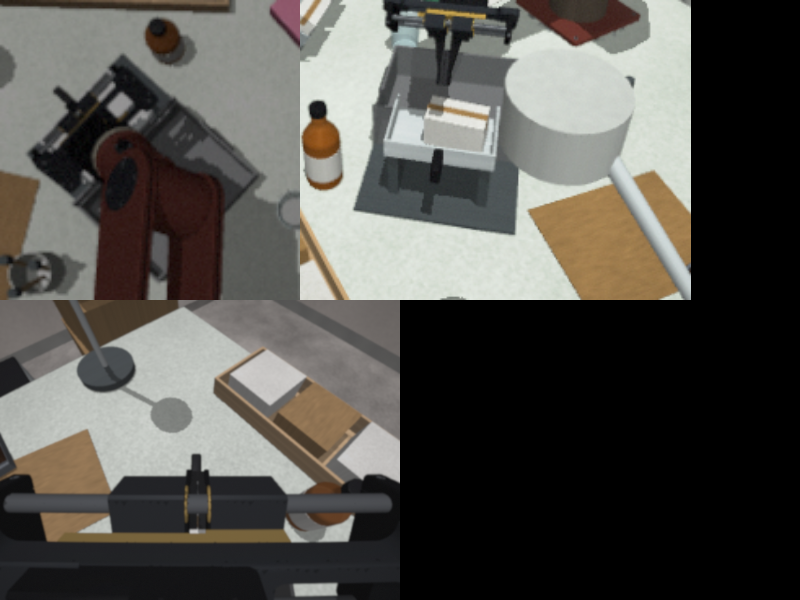

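The composite shows the tray still level, with the carton on it and the tab free. The jaws closed on nothing, and nothing was disturbed. I'll triangulate the tab from the top and scene views.

```bash
python3 - <<'E'
from h import *
np.set_printoptions(precision=4,suppress=True)
ps,pt=camera_params("scene"),camera_params("top")
def comp(f,x0,y0,x1,y1,th):
    g=cv2.imread(f).max(2)[y0:y1,x0:x1];n,l,st,c=cv2.connectedComponentsWithStats((g<th).astype(np.uint8))
    for i in range(1,n):
        if st[i,4]>15:print(f,st[i]+[x0,y0,0,0,0],c[i]+[x0,y0])
comp("pics/scene0.png",270,280,300,325,45);comp("pics/top0.png",150,155,168,172,60)
for x in(.1095,.1505):
  for z in(0,.03):
    X=H+TF@[x,0,z];print(x,z,"scene",pix(ps,X),"top",pix(pt,X))
for z in(.10,.115,.13,.145):
  X=ray(ps,(285,291),z);print("scene tab top",z,X,TF.T@(X-H),"top0",TF.T@(ray(pt,(159.5,164.5),z)-H))
E
python3 - <<'E'
import cv2,numpy as np
a=cv2.imread("pics/scene0.png")[225:340,225:345];b=cv2.imread("pics/f1wrist.png")[150:300,170:340]
cv2.imwrite("pics/t.png",np.hstack([cv2.resize(a,(400,383)),cv2.resize(b,(400,383))]))
E
```

```text
pics/scene0.png [279 292   9  22 140] [283.2071 302.7357]
pics/top0.png [155 161   9   8  33] [159.303  164.4242]
0.1095 0 scene [283.3977 300.2874] top [164.8886 168.9077]
0.1095 0.03 scene [283.8199 291.6201] top [162.9058 167.4357]
0.1505 0 scene [280.8844 313.504 ] top [156.681  161.3861]
0.1505 0.03 scene [281.2766 304.8039] top [154.5235 159.7536]
scene tab top 0.1 [0.5582 0.2741 0.1   ] [ 0.079  -0.0004 -0.    ] top0 [0.1351 0.0014 0.    ]
scene tab top 0.115 [0.5662 0.2857 0.115 ] [0.093 0.001 0.015] top0 [0.1304 0.0009 0.015 ]
scene tab top 0.13 [0.5743 0.2973 0.13  ] [0.107  0.0025 0.03  ] top0 [0.1257 0.0005 0.03  ]
scene tab top 0.145 [0.5824 0.3088 0.145 ] [0.1211 0.0039 0.045 ] top0 [0.121 0.    0.045]
```

View pics/t.png

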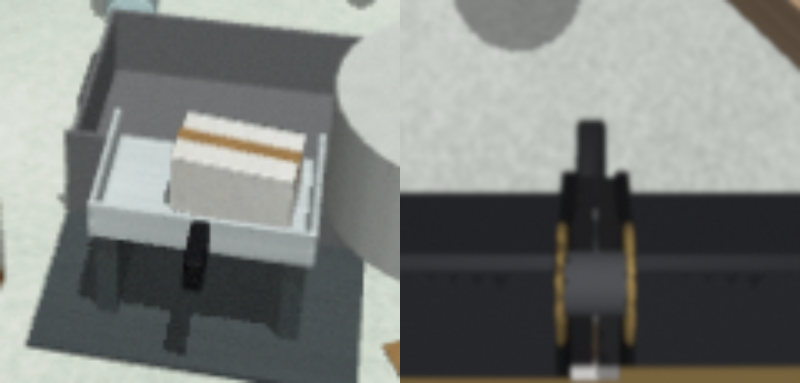

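```bash
python3 - <<'E'
from h import *
np.set_printoptions(precision=4,suppress=True)
ps=camera_params("scene");s=state();cw=camera_params("wrist")
X=s["tool_pos"];R=Ro.from_rotvec(s["tool_rot"]).as_matrix()
print(X,flip_pose(.75)[0],"R\n",R,TF)
for d in(0,-.0187,-.05):print(d,"scene",pix(ps,X+R[:,2]*d),"wrist",pix(cw,X+R[:,2]*d))
print("cam in tool",R.T@(-cw["R"].T@cw["t"]-X))
E
python3 - <<'E'
import cv2,numpy as np
a=cv2.imread("pics/f1scene.png")[200:320,235:355]
cv2.imwrite("pics/t2.png",cv2.resize(a,(600,600),interpolation=2))
E
```

```text
[0.5732 0.2919 0.1942] [0.5725 0.2914 0.1936] R
 [[ 0.4757  0.7596  0.4435]
 [ 0.5563 -0.6503  0.5173]
 [ 0.6814  0.0006 -0.7319]] [[ 0.6509 -0.7591  0.    ]
 [ 0.7591  0.6509  0.    ]
 [ 0.      0.      1.    ]]
0 scene [285.1349 269.6495] wrist [251.099  210.2453]
-0.0187 scene [286.1082 261.4223] wrist [250.9613 219.2622]
-0.05 scene [287.7169 247.7427] wrist [250.6649 238.6875]
cam in tool [ 0.0751  0.0012 -0.2019]
```

View pics/t2.png

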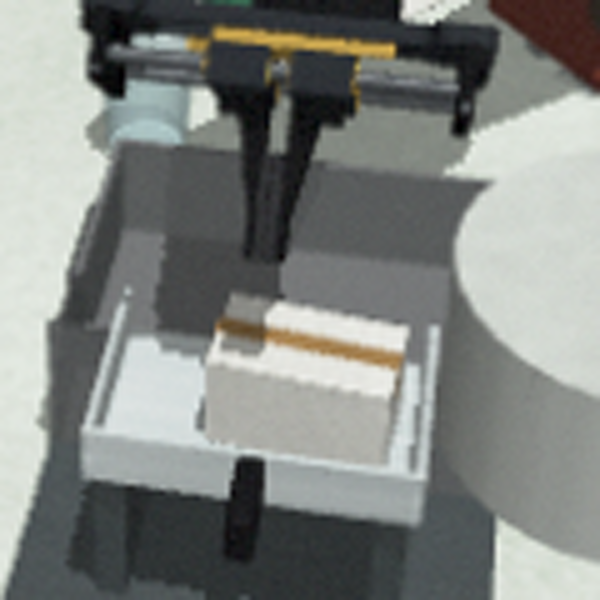

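```bash
python3 - <<'E'
from h import *
np.set_printoptions(precision=4,suppress=True)
ps=camera_params("scene");pt=camera_params("top");cw=camera_params("wrist")
print("start tip scene",pix(ps,np.array([.174,-.6,.182])),pix(ps,np.array([.174,-.6,.252])))
for x,z in((.1095,.03),(.1505,.03),(.1505,0)):print("tab in wrist now",pix(cw,H+TF@[x,0,z]))
s=state();print(s["q"],s["time_s"],s["tool_pos"])
for n in("scene","wrist"):
  im=capture(n);cv2.imwrite(f"pics/g1{n}.png",im[:,:,::-1])
  o=cv2.imread(f"pics/f1{n}.png");print(n,"diff",np.abs(o[:,:,::-1].astype(int)-im).mean())
g=cv2.imread("pics/scene0.png");g2=cv2.imread("pics/g1scene.png");w=cv2.imread("pics/g1wrist.png")
c=np.hstack([cv2.resize(g[60:130,220:290],(400,400)),cv2.resize(g2[200:320,235:355],(400,400))])
cv2.imwrite("pics/t3.png",c)
E
```

```text
start tip scene [251.6784 118.5513] [251.4374 103.5099]
tab in wrist now [251.2197 227.9573]
tab in wrist now [251.3501 191.7752]
tab in wrist now [251.43   203.0781]
[ 0.0385 -0.2168  2.1418  0.7601  0.8118  0.3219] 10.875 [0.5732 0.2919 0.1942]
scene diff 1.5932159423828125
wrist diff 0.7632531060112847
```

View pics/t3.png

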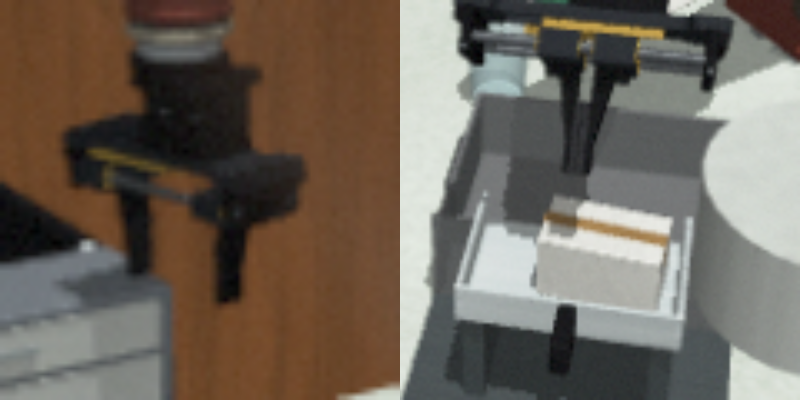

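The scene pictures show the real fingertips about 40 mm short of the reported TCP. At the start they are at (252,110) against a predicted (252,118.5), and now at (288,252) against (285,270). That explains the miss, because the tips were above the 130 mm tab top. I'll command poses with this offset and confirm the tab grip by its width.

```bash
cat >> h.py <<'E'
OFF=.041  # real fingertip lies this far behind the reported TCP
def cmd(tip,o): return np.array(tip)+OFF*Ro.from_rotvec(o).as_matrix()[:,2]
def fl(a,up=0):
    p,o=flip_pose(a,up); return cmd(p,o),o
E
python3 - <<'E'
from h import *
np.set_printoptions(precision=3,suppress=True)
for a in(0,.3,.6,.75,.9,1.0):
  print(a,inverse_kinematics(*fl(a)))
p,o=fl(0,.06);move_straight(p,v=.25,ori=o);move_gripper(.06)
f0=state()["contact_force"]
p,o=fl(0);print(move_straight(p,v=.1,f_stop=10))
move_gripper(0,grasp_force=35);s=state();print(s["grip_width"],s["gripper_force"],s["contact_force"]-f0,s["tool_pos"]-p,s["time_s"])
E
```

```text
0 [ 0.375  0.446  1.484 -0.     1.211  1.084]
0.3 [0.288 0.2   1.744 0.198 0.953 0.902]
0.6 [ 0.164 -0.02   1.995  0.553  0.764  0.546]
0.75 [ 0.085 -0.112  2.115  0.803  0.726  0.288]
0.9 [-0.004 -0.184  2.228  1.075  0.746  0.003]
1.0 [-0.069 -0.217  2.297  1.247  0.792 -0.182]
False
0.01357749477341269 34.99095154926181 [-3.495  3.423  0.776] [-0.001  0.001 -0.   ] 14.8667
```

```bash
python3 - <<'E'
from h import *
np.set_printoptions(precision=3,suppress=True)
for a in(.15,.3,.45,.6,.7,.8,.9):
    p,o=fl(a);move_straight(p,v=.08,ori=o)
    s=state();print(a,s["contact_force"],s["grip_width"],s["time_s"])
    if abs(s["contact_force"]).max()>40: break
dwell(.2)
a=capture("scene")[200:320,215:375];cv2.imwrite("pics/u1.png",cv2.resize(a[:,:,::-1],(640,480)))
E
```

```text
0.15 [-2.917  5.32  -2.507] 0.013629337989852499 15.2833
0.3 [-2.585  5.918 -2.34 ] 0.013826272764475709 15.7
0.45 [-2.756  7.507 -2.871] 0.013723603761994808 16.1167
0.6 [-1.182  6.593 -1.889] 0.013752017267099174 16.5333
0.7 [-1.911  7.395 -2.114] 0.013489488313690769 16.8667
0.8 [-2.986  6.729 -2.084] 0.01343386322868471 17.2
0.9 [-1.994  6.463 -2.778] 0.013843210410076984 17.5333
```

View pics/u1.png

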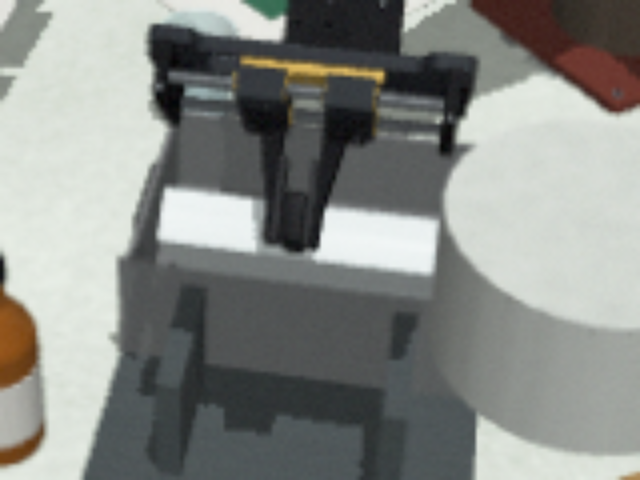

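The tray is raised and gripped at 0.9 rad, seen from its underside, with the carton hidden behind it. I'll go to 1.0 for margin, lower, release, and check numerically. My picture views are used up.

```bash
python3 - <<'E'
from h import *
np.set_printoptions(precision=3,suppress=True)
p,o=fl(1.0);move_straight(p,v=.1,ori=o);dwell(.4)
for a in(.85,.7,.55,.4,.25,.12,.04,0):
    p,o=fl(a);move_straight(p,v=.1,ori=o)
s=state();print(s["contact_force"],s["grip_width"],s["time_s"])
move_gripper(.06);dwell(.3);p,o=fl(0,.12);move_straight(p,v=.3)
# clear the view: swing towards the machine side, high
p[2]=.42;move_straight(p,v=.4)
goto([.40,-.17,.40],tilt(MF,0,1,0))
print(state()["time_s"])
im=capture("top");cv2.imwrite("pics/v1.png",im[:,:,::-1]);sc=capture("scene");cv2.imwrite("pics/v1s.png",sc[:,:,::-1])
hsv=cv2.cvtColor(im,cv2.COLOR_RGB2HSV)
pt=camera_params("top")
T=H-TF@[.1,0,.095]; print("tote",T)
def comps(m,z,name):
    n,l,st,c=cv2.connectedComponentsWithStats(m.astype(np.uint8))
    for i in range(1,n):
        if st[i,4]>8:
            X=TF.T@(ray(pt,c[i],z)-T); r=cv2.minAreaRect(np.argwhere(l==i)[:,::-1].astype(np.float32))
            if abs(X[0])<.26 and abs(X[1])<.14: print(name,st[i],c[i],"tote",X,r)
comps((hsv[...,2]>110)&(hsv[...,1]<50),.06,"white")
comps((hsv[...,1]>85)&(hsv[...,0]<20)&(hsv[...,2]>50),.06,"brown")
E
```

```text
[-11.513   3.731   3.158] 0.013784994527569358 21.1917
25.725
tote [0.441 0.138 0.005]
white [   21    77   440   307 80483] [245.068 232.278] tote [-0.158 -0.026  0.055] ((240.5, 230.0), (306.0, 439.0), 90.0)
white [183 192  25  27 355] [194.794 204.972] tote [0.047 0.025 0.055] ((194.77999877929688, 204.9600067138672), (14.400001525878906, 24.200002670288086), 36.86989212036133)
```

Carton c lies flat in the tote at tote-frame (0.047, 0.025), long side roughly along y, and the tray is empty and down. Next is carton a, the left one.

```bash
cat >> h.py <<'E'
T=H-TF@[.1,0,.095]; AN=np.radians(35); MM=MF@Ro.from_euler('y',-AN).as_matrix()
def pick(c):
    o=tilt(MF,AN,1,0); P=lambda up:cmd(np.array(c)+MM@[.002,0,up-.036],o)
    move_gripper(.08); move_straight(P(.12),v=.3,ori=o); f=move_straight(P(0),v=.12,f_stop=12)
    s=state();print("down",f,s["tool_pos"]-P(0),s["time_s"])
    if f: return False
    move_gripper(0,grasp_force=35);s=state();print("grip",s["grip_width"],s["gripper_force"],s["contact_force"])
    if s["grip_width"]<.045: return False
    move_straight(P(.03),v=.08);move_straight(P(.14),v=.25);s=state();print("held",s["grip_width"],s["time_s"]);return True
def place(x,y):
    o=tilt(TF,0,1,0); P=lambda z:cmd(T+TF@[x,y,z],o)
    goto(P(.25),o); move_straight(P(.06),v=.25)
    f=move_straight(P(.012),v=.06,f_stop=5);s=state();print("set",f,(s["tool_pos"]-P(.0))[2],s["grip_width"],s["time_s"])
    move_gripper(.060);dwell(.2);move_straight(P(.20),v=.2);print(state()["time_s"])
E
python3 - <<'E'
from h import *
np.set_printoptions(precision=3,suppress=True)
o=tilt(TF,0,1,0)
for y in(-.048,.052):
  for z in(.25,.02): print(inverse_kinematics(cmd(T+TF@[-.038,y,z],o),o))
if pick([.5738,-.1769,.105]): place(-.038,.052)
E
```

```text
[-0.    -0.206  1.897  0.     1.451 -0.862]
[-0.     0.08   2.097  0.     0.965 -0.862]
[ 0.167 -0.361  2.019  0.     1.483 -0.695]
[ 0.167 -0.058  2.237  0.     0.963 -0.695]
down False [0.    0.    0.001] 29.0583
grip 0.04987379722347484 34.99298471258953 [-4.661  4.018  1.455]
held 0.049998491825312186 30.8083
set True 0.016772380353350595 0.04977376708764887 33.7917
35.5917
```

```bash
python3 - <<'E'
from h import *
np.set_printoptions(precision=3,suppress=True)
goto([.40,-.17,.40],tilt(MF,0,1,0))
if pick([.4998,-.2517,.105]):
    place(-.038,-.052)
    move_gripper(.06);goto([.30,-.40,.42],tilt(MF,0,1,0))
print(state()["time_s"])
im=capture("top");cv2.imwrite("pics/z1.png",im[:,:,::-1]);cv2.imwrite("pics/z1s.png",capture("scene")[:,:,::-1])
pt=camera_params("top");m=((im.max(2)>110)&((im.max(2).astype(int)-im.min(2))<40)).astype(np.uint8)
q=np.array([pix(pt,T+TF@[x,y,.06]) for x,y in((-.09,-.12),(-.09,.12),(.09,.12),(.09,-.12))])
k=np.zeros_like(m);cv2.fillConvexPoly(k,np.int32(q),1);n,l,st,c=cv2.connectedComponentsWithStats(m*k)
for i in range(1,n):
    if st[i,4]>15:print(st[i],c[i],TF.T@(ray(pt,c[i],.06)-T))
# sample: white in catch area vs start
p0=cv2.imread("pics/top0.png");d=cv2.absdiff(p0,cv2.cvtColor(im,cv2.COLOR_RGB2BGR)).max(2)
def reg(u,v,r=9):return d[v-r:v+r,u-r:u+r].mean()
for nme,u,v in(("sample",337,216),("bottle",206,137),("glass",268,218),("jar",147,247),("brush",313,252),("tin",380,236),("tab",159,164)):print(nme,reg(u,v))
E
```

```text
down False [ 0.    -0.     0.001] 40.1167
grip 0.04965534506778073 34.996927664615214 [-4.593  3.998  3.139]
held 0.049508252690767376 41.8667
set True 0.016859426554488362 0.04997576438940636 44.675
46.475
48.7167
[183 192  25  27 358] [194.793 204.913] [0.047 0.024 0.055]
[213 193  20  21 145] [222.303 203.124] [-0.024 -0.049  0.055]
[219 198  20  21 134] [228.142 208.269] [-0.052 -0.049  0.055]
[194 214  20  22 145] [203.131 224.097] [-0.024  0.055  0.055]
[200 219  19  22 137] [208.723 229.526] [-0.053  0.056  0.055]
sample 6.814814814814815
bottle 5.2592592592592595
glass 6.685185185185185
jar 5.080246913580247
brush 6.7253086419753085
tin 11.481481481481481
tab 7.435185185185185
```

```bash
python3 -c "
from rig import *
print(close_job())"
```

```text
the job is handed in; nothing more can be done
None
```

The job is handed in at about 49 s. By my final picture check, all three long cartons are in the tote, the flip tray is down, and the sample carton and surrounding objects had not visibly moved; the hand-in did not report a verdict.

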